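# Find the free vent flap in the fume hood and push it open

## Task

One of the four identical metal flaps in the top of the low exhaust duct is free to rock; the other three are wedged. Press the flaps with your fingertips near their front edge (the one towards the robot), one after another, to find the one that rocks, then push that edge down until the flap stands open at least 40 degrees and leave it like that, hand clear. Do not shift, knock over or pick up the glassware and bottles.

Things in the scene. Friction and masses are not known exactly. Their poses are not given: they have to be found in the camera images.
- duct: Low grey exhaust duct fixed to the bench, flat top 80 mm above it, 600 mm along its y (the row of flaps), x from -85 to +155 mm (rear ledge, away from the robot). Origin on the bench below the middle of the flaps' common pivot line. Under each flap is a well 140 by 92 mm; the free flap's is empty but for a 10 mm slab on the bench.
- flap1_top (a point): Middle of the upper face of flap 1, a bare metal plate 130 mm (x) by 84 mm (y), 4 mm thick, flush with the duct's top, at duct y -170 mm (first at the -y end); all four look alike. Axes as the duct's while shut. It pivots about y through its middle: press it 35 to 50 mm in front of the middle (-x, towards the robot); on the pivot line none moves.
- flap1 (a joint): Tilt of flap 1 in rad: 0 shut (flush), positive with the front edge (towards the robot) down, stop at 1.0; the rear edge dips only 4 mm (-0.06). Three flaps, different every time, are wedged from below and give less than 3 mm; the free one sinks under about 3 N, 40 mm from its pivot, and stays at the angle it is left.
- flap2_top (a point): Middle of the upper face of flap 2, a bare metal plate 130 mm (x) by 84 mm (y), 4 mm thick, flush with the duct's top, at duct y -66 mm; all four look alike. Axes as the duct's while shut. It pivots about y through its middle: press it 35 to 50 mm in front of the middle (-x, towards the robot); on the pivot line none moves.
- flap2 (a joint): Tilt of flap 2 in rad: 0 shut (flush), positive with the front edge (towards the robot) down, stop at 1.0; the rear edge dips only 4 mm (-0.06). Three flaps, different every time, are wedged from below and give less than 3 mm; the free one sinks under about 3 N, 40 mm from its pivot, and stays at the angle it is left.
- flap3_top (a point): Middle of the upper face of flap 3, a bare metal plate 130 mm (x) by 84 mm (y), 4 mm thick, flush with the duct's top, at duct y +66 mm; all four look alike. Axes as the duct's while shut. It pivots about y through its middle: press it 35 to 50 mm in front of the middle (-x, towards the robot); on the pivot line none moves.
- flap3 (a joint): Tilt of flap 3 in rad: 0 shut (flush), positive with the front edge (towards the robot) down, stop at 1.0; the rear edge dips only 4 mm (-0.06). Three flaps, different every time, are wedged from below and give less than 3 mm; the free one sinks under about 3 N, 40 mm from its pivot, and stays at the angle it is left.
- flap4_top (a point): Middle of the upper face of flap 4, a bare metal plate 130 mm (x) by 84 mm (y), 4 mm thick, flush with the duct's top, at duct y +170 mm (last at the +y end); all four look alike. Axes as the duct's while shut. It pivots about y through its middle: press it 35 to 50 mm in front of the middle (-x, towards the robot); on the pivot line none moves.
- flap4 (a joint): Tilt of flap 4 in rad: 0 shut (flush), positive with the front edge (towards the robot) down, stop at 1.0; the rear edge dips only 4 mm (-0.06). Three flaps, different every time, are wedged from below and give less than 3 mm; the free one sinks under about 3 N, 40 mm from its pivot, and stays at the angle it is left.
- amber: small brown bottle, 36 mm across, 75 mm tall, on the duct's rear ledge; origin at the centre of its underside. To be left alone.
- jar: small white jar, 40 mm across, 50 mm tall, on the duct's rear ledge; origin at the centre of its underside. To be left alone.
- crucible: small white porcelain crucible, 32 mm across, 27 mm tall, on the wide rib between the two middle flaps, rearwards of the pivot line; origin at the centre of its underside. To be left alone.
- beaker: glass beaker, 58 mm across, 75 mm tall, on the deck at the duct's +y end; origin at the centre of its underside. To be left alone.
- dish: white porcelain dish, 64 mm across, 30 mm tall, on the deck at the duct's -y end; origin at the centre of its underside. To be left alone.
- cylinder: measuring cylinder with a round red foot 68 mm across, 190 mm tall, on the bench to the +y side; origin at the centre of its underside. To be left alone.
- reagent: brown reagent bottle, 68 mm across, 150 mm tall, on the bench to the -y side; origin at the centre of its underside. To be left alone.

How it is judged:
By the outcome, as a careful person would: the job done as asked, in the order asked, and still so for the second after the job is handed in, with the robot touching nothing.
It also fails if it takes over 48 s, if anything falls off the work surface, if the arm or the gripper's body presses on something with over 40 N, if the wrist force passes 120 N, or if a joint passes its speed limit or range.

## Robot

A 7-joint arm with a two-finger parallel gripper is mounted at the origin on the work surface. World frame = base frame: x ahead of the robot, y to its left, z up, the work surface at z = 0. Lengths are in m, angles in rad, forces in N, time in s.
With the tool pointing down it reaches from about 0.35 to 0.9 m from the base axis. Payload 19.9 kg.
Tool frame: the origin (TCP) lies between the finger pads; the fingertips stand 19 mm ahead of it and the grasp point (between the pads) is the TCP (arm.tip_reach is the distance from the TCP to the fingertips, in m); z points along the fingers, y is the direction in which the jaws open and shut (so a half turn about z gives the same grasp; the last joint's range is limited). The gripper opens to 85 mm and grips with 20 to 120 N. Pads are 22 mm wide; open, the fingers measure 114 mm over their backs; the gripper's body (76 mm by 85 mm) begins 54 mm behind the grasp point. The pads swing forward as they close: fully open they stand 13 mm farther back than shut.
Start: joints at [1.272, 0.417, -0.01, 1.614, 0.005, 1.111, -0.053], TCP at [0.159, -0.604, 0.25] pointing down, gripper open.
Joint ranges: [-2.81, 2.81], [-0.39, 2.02], [-1.27, 1.25], [0.06, 2.57], [-1.19, 4.33], [0.19, 2], [-2.82, 2.82]. Speed limits (rad/s): [1.89, 1.89, 2.39, 2.39, 3.01, 3.01, 3.01].

## Interface

Orientations are given as a 3x3 rotation matrix whose columns are the frame's x, y, z axes.
In Python, from plant import arm gives the robot as it stands.
- The arm moves only by the tool servo_tool, never from a script. Its argument "moves" is a list of rows, each a list of 3 entries, a list of its own where there are three numbers: the closure, from 0 (fully open) to 1 (shut), then the shift along the tool's x, y, z in cm, then the turn, a rotation vector about the tool's x, y, z in rad. In form: [[grip, [tx, ty, tz], [wx, wy, wz]], ...]. A call has 1 to 10 rows; each row shifts and turns the commanded pose from where the row before left it, along the tool's axes as they then stand; what a row does not reach is not made up. A row lasts 1/8 s, in which the tool goes at most 62.5 mm and 10.7 degrees, less where a joint would pass 70% of its speed; a pose out of reach is approached as far as the arm can. A call with a gripper value outside its range is refused whole. The fingers move at their own pace and stop on an object; "grip_force" is the grip in N (left out, the last holds). Time passes only in rows, so rows that do not move let the fingers close. It gives the time, the measured TCP pose, the force and the opening at its end, in the units of the state.
- arm.observe(): the state, without advancing time (a new reading comes with each control period).
- arm.get_image(name): name is "side" or "top"; returns the picture (400x640x3 uint8, red, green, blue); there is no depth.
- arm.get_calibration(name): a dict with "mtx" (3x3 intrinsics, pixels), "dist_coeffs" ([k1, k2, p1, p2, k3] as OpenCV has them; the pictures are not rectified), "R" (3x3) and "t" (3): a world point X has camera coordinates R X + t. Camera axes: x right, y down, z forward; pixel columns grow to the right and rows downward; lengths in m; the calibration is good to about 2 mm. A picture is of the moment at which its call begins. get_calibration takes no time and is no camera call.
- arm.job_done(): hands the job in, once; it reports no verdict.
The state is a dict: "t": time; "q": joint angles; "joint_velocities": joint speeds; "joint_torque": joint torques, N m; "eef_pos": TCP position; "eef_rot": TCP orientation; "force": force on the tool from outside, world axes, zero at the start; "moment": the same for the moment, N m; "opening": opening from 0.0 (shut) to 1.0 (fully open).
Only numpy, scipy, OpenCV 4.12 (cv2) and the standard library are available. Lean on these libraries where they do the work, as an engineer would, in place of code of your own. Each camera call takes 0.05 s, during which the arm holds its last target.

## Working session

There is one attempt and no reset: what is moved stays moved. The work goes in short steps, Python scripts to look and compute and a tool call to move; the robot and the scene stay as the last step left them, time stands still between calls to the robot, and variables do not carry over. Pictures are saved under pics/ and viewed, and the job is handed in when it is done.

Besides the shell and the picture viewer there is one more tool, called after "Call:" as a command line: name --argument value ..., lists and objects as JSON in quotes. servo_tool: Moves the arm, as the interface text tells. Its arguments: {"type":"object","properties":{"moves":{"type":"array","items":{"type":"array"}},"grip_force":{"type":"number"}},"required":["moves"]}

```bash
mkdir -p pics; python3 - <<'E'
from plant import arm
import cv2
for n in("top","side"):
    im=arm.get_image(n); cv2.imwrite(f"pics/{n}0.png",im[:,:,::-1])
    c=arm.get_calibration(n); print(n,c)
s=arm.observe(); print(s)
print(arm.tip_reach)
E
```

```text
top {'mtx': array([[412.6342997 ,   0.        , 315.95547032],
       [  0.        , 412.6342997 , 194.36291879],
       [  0.        ,   0.        ,   1.        ]]), 'dist_coeffs': array([-0.1106819,  0.       ,  0.       ,  0.       ,  0.       ]), 'R': array([[ 0.00853117, -0.99973512, -0.02137532],
       [-0.99008995, -0.00544849, -0.14032891],
       [ 0.14017527,  0.02236066, -0.98987418]]), 't': array([1.94262287e-04, 6.31673208e-01, 1.26131418e+00])}
side {'mtx': array([[388.6736587 ,   0.        , 319.29369471],
       [  0.        , 388.6736587 , 195.95402926],
       [  0.        ,   0.        ,   1.        ]]), 'dist_coeffs': array([-0.04426777,  0.        ,  0.        ,  0.        ,  0.        ]), 'R': array([[-0.85380344, -0.52054484,  0.0072627 ],
       [-0.3557208 ,  0.57315764, -0.73820934],
       [ 0.38010839, -0.63286917, -0.6745326 ]]), 't': array([0.52718387, 0.2869302 , 0.95770039])}
{'t': 0.1, 'q': array([ 1.27148166,  0.41791083, -0.01032989,  1.61406668,  0.0047144 ,
        1.11069025, -0.05298603]), 'joint_velocities': array([-6.28586932e-04, -9.78357010e-04,  8.36868103e-05, -4.00301555e-03,
       -3.03103961e-04, -1.16561523e-03,  3.39842446e-04]), 'joint_torque': array([ 2.37752072e-03, -8.65823579e+01,  6.80056661e-01, -4.35642493e+01,
        1.90405233e-02,  4.96721055e-03,  1.04523308e-04]), 'eef_pos': array([ 0.15929266, -0.60408398,  0.24974473]), 'eef_rot': array([[ 9.66936010e-01,  2.55018882e-01, -3.49610049e-04],
       [ 2.55019108e-01, -9.66935505e-01,  9.91533567e-04],
       [-8.51905873e-05, -1.04790675e-03, -9.99999447e-01]]), 'force': array([-0.65104154, -0.17815915, -0.28023986]), 'moment': array([ 0.03401053,  0.00908759, -0.01809793]), 'opening': 0.9993304563290294}
0.019
```

View pics/top0.png

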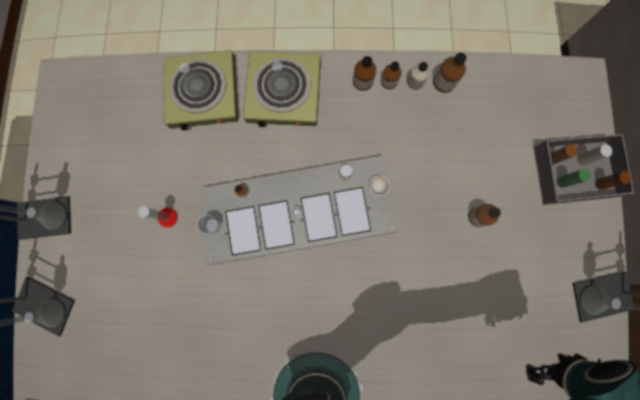

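View pics/side0.png

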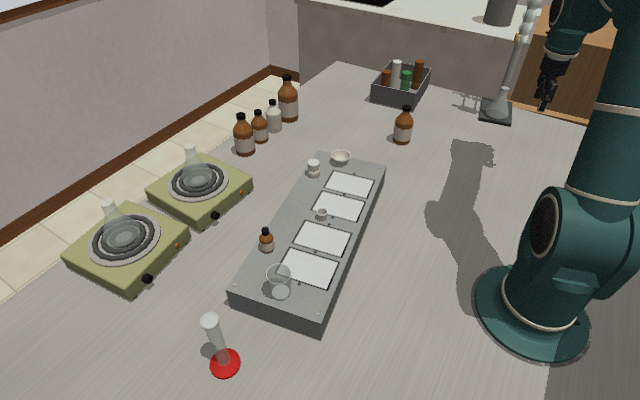

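The top view shows four bright flaps (centres about (243,231), (277,225), (319,217) and (352,211) px). The beaker is at (209,222), the dish at (379,185) and the crucible at (297,213). In the side view the flaps run from (348,183) to (309,267).

```bash
cat > h.py <<'E'
from plant import arm
import cv2,numpy as np
def ray(n,px,z):
    c=arm.get_calibration(n)
    u=cv2.undistortPoints(np.array(px,float).reshape(-1,1,2),c['mtx'],c['dist_coeffs']).reshape(-1,2)
    d=np.c_[u,np.ones(len(u))]@c['R']; o=-c['R'].T@c['t']
    return o+d*((z-o[2])/d[:,2])[:,None]
def proj(n,X):
    c=arm.get_calibration(n)
    return cv2.projectPoints(np.array(X,float).reshape(-1,1,3),cv2.Rodrigues(c['R'])[0],c['t'],c['mtx'],c['dist_coeffs'])[0].reshape(-1,2)
E
python3 - <<'E'
from h import *
from scipy.optimize import least_squares
res={}
for n,lo in(("top",(215,180,380,260)),("side",(270,165,385,295))):
    im=cv2.imread(f"pics/{n}0.png"); x0,y0,x1,y1=lo
    hsv=im.astype(int).min(2)
    for th in (185,):
        m=np.zeros(hsv.shape,np.uint8); m[y0:y1,x0:x1]=(hsv[y0:y1,x0:x1]>th)
        k,l,st,ce=cv2.connectedComponentsWithStats(m)
        ids=[i for i in range(1,k) if st[i,4]>250]
        P=[ce[i] for i in ids]; print(n,[(st[i,4],ce[i].round(1).tolist()) for i in ids])
        W=ray(n,P,.08); W=W[np.argsort(W[:,1])]; print(W.round(4), np.diff(W[:,1]))
        res[n]=W
ys=np.array([-.17,-.066,.066,.17])
for n,W in res.items():
    if len(W)!=4: continue
    f=lambda p:(np.c_[p[0]-np.sin(p[2])*ys,p[1]+np.cos(p[2])*ys]-W[:,:2]).ravel()
    r=least_squares(f,[.5,0,0]); print(n,r.x, np.degrees(r.x[2]),(r.fun*1000).round(1))
E
```

```text
top []Traceback (most recent call last):
  File "<stdin>", line 12, in <module>
  File "h.py", line 5, in ray
    u=cv2.undistortPoints(np.array(px,float).reshape(-1,1,2),c['mtx'],c['dist_coeffs']).reshape(-1,2)
      ~~~~~~~~~~~~~~~~~~~^^^^^^^^^^^^^^^^^^^^^^^^^^^^^^^^^^^^^^^^^^^^^^^^^^^^^^^^^^^^^^
cv2.error: OpenCV(4.12.0) /io/opencv/modules/calib3d/src/undistort.dispatch.cpp:347: error: (-215:Assertion failed) CV_IS_MAT(_src) && CV_IS_MAT(_dst) && (_src->rows == 1 || _src->cols == 1) && (_dst->rows == 1 || _dst->cols == 1) && _src->cols + _src->rows - 1 == _dst->rows + _dst->cols - 1 && (CV_MAT_TYPE(_src->type) == CV_32FC2 || CV_MAT_TYPE(_src->type) == CV_64FC2) && (CV_MAT_TYPE(_dst->type) == CV_32FC2 || CV_MAT_TYPE(_dst->type) == CV_64FC2) in function 'cvUndistortPointsInternal'
```

```bash
python3 - <<'E'
from h import *
from scipy.optimize import least_squares
res={}
for n,lo,cs in(("top",(215,180,380,260),[(243,231),(277,225),(319,217),(352,211)]),("side",(270,165,385,295),[(348,183),(338,206),(322,238),(309,267)])):
    im=cv2.imread(f"pics/{n}0.png"); x0,y0,x1,y1=lo
    g=im.astype(int).min(2); P=[];A=[]
    for (u,v) in cs:
        th=(g[v,u]+ 130)/2 if n=="top" else (g[v,u]+120)/2
        m=np.zeros(g.shape,np.uint8); m[y0:y1,x0:x1]=(g[y0:y1,x0:x1]>th)
        k,l,st,ce=cv2.connectedComponentsWithStats(m,connectivity=4)
        i=l[v,u]; P.append(ce[i]);A.append((g[v,u],st[i,2:].tolist()))
    print(n,A,np.round(P,1).tolist())
    W=ray(n,P,.08); W=W[np.argsort(W[:,1])]; print(W.round(4))
    res[n]=W
ys=np.array([-.17,-.066,.066,.17])
for n,W in res.items():
    f=lambda p:(np.c_[p[0]-np.sin(p[2])*ys,p[1]+np.cos(p[2])*ys]-W[:,:2]).ravel()
    r=least_squares(f,[.5,0,0]); print(n,r.x, np.degrees(r.x[2]),(r.fun*1000).round(1))
E
```

```text
top [(np.int64(181), [31, 45, 1062]), (np.int64(183), [31, 44, 1065]), (np.int64(181), [32, 44, 1071]), (np.int64(182), [33, 45, 1069])] [[242.5, 230.3], [275.9, 224.4], [318.5, 216.9], [351.9, 210.9]]
[[ 0.5761 -0.1066  0.08  ]
 [ 0.5572 -0.0045  0.08  ]
 [ 0.5332  0.1254  0.08  ]
 [ 0.5142  0.228   0.08  ]]
side [(np.int64(198), [48, 27, 765]), (np.int64(199), [51, 29, 889]), (np.int64(198), [56, 36, 1174]), (np.int64(198), [57, 41, 1341])] [[349.3, 184.0], [338.8, 205.7], [322.2, 238.1], [309.3, 267.7]]
[[ 0.5745 -0.105   0.08  ]
 [ 0.555  -0.0041  0.08  ]
 [ 0.5318  0.1268  0.08  ]
 [ 0.509   0.2261  0.08  ]]
top [0.54518155 0.06058283 0.18301648] 10.486072161022658 [ 0.   0.  -0.   0.1 -0.1  0.   0.1 -0.2]
side [0.54258087 0.06093131 0.19266412] 11.038840717031098 [ 0.6 -0.9  0.3  0.3 -1.8 -1.1  1.   1.7]
```

```bash
python3 - <<'E'
import cv2
t=cv2.imread("pics/top0.png"); s=cv2.imread("pics/side0.png")
cv2.imwrite("pics/tc.png",cv2.resize(t[145:275,190:400],None,fx=3.8,fy=3.8,interpolation=cv2.INTER_CUBIC))
cv2.imwrite("pics/sc.png",cv2.resize(s[140:340,220:400],None,fx=3,fy=3,interpolation=cv2.INTER_CUBIC))
E
```

```text
(no output)
```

View pics/tc.png

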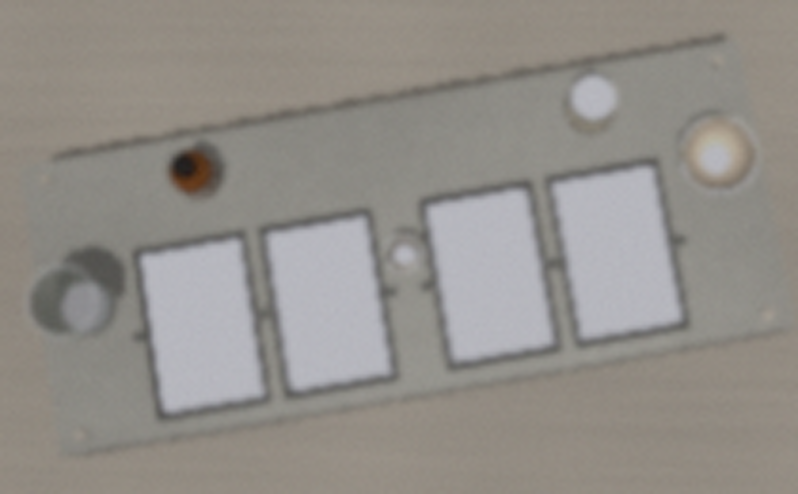

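View pics/sc.png

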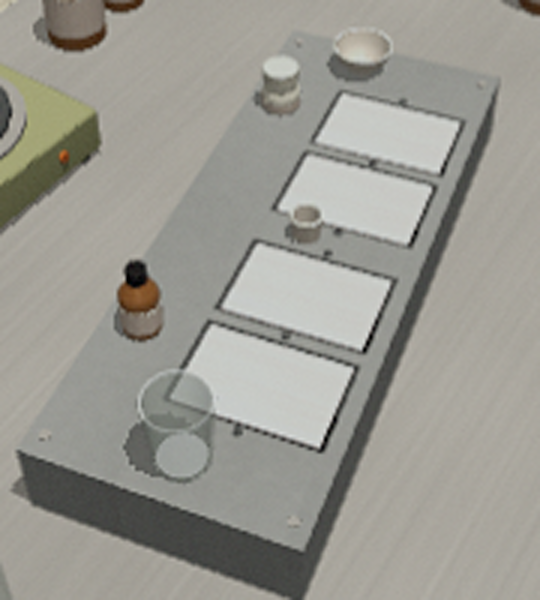

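The crops show the beaker base at top (212,225) and side (281,292) px, the crucible at top (296,212), and the dish at top (378,185). All four flaps are clear in front.

```bash
python3 - <<'E'
from h import *
o=np.array([.5452,.0606]);a=.183
R=np.array([[np.cos(a),-np.sin(a)],[np.sin(a),np.cos(a)]])
D=lambda W:((W[:,:2]-o)@R*1000).round(0)
print("beaker",D(ray("top",[(212.4,225.3)],.08)),D(ray("side",[(280.7,292)],.08)))
print("cruc",D(ray("top",[(296.3,211.6)],.1)),D(ray("side",[(322,213.5)],.1)))
print("dish",D(ray("top",[(378.5,185)],.1)))
print("cyl",ray("top",[(168,217)],.0), "reag",ray("side",[(403,140)],0))
s=arm.observe(); r=s['eef_rot']; p=s['eef_pos']
for i,y in enumerate([-.17,-.066,.066,.17]):
    for x in(-.045,):
        w=o+R@[x,y]; print(i+1,w.round(4), "tool shift cm",((r.T@(np.r_[w,.15]-p))*100).round(2))
print(np.degrees(np.arctan2(r[1,0],r[0,0])))
E
```

```text
beaker [[ 31. 261.]] [[ 30. 258.]]
cruc [[26. -3.]] [[25.  0.]]
dish [[  62. -263.]]
cyl [[0.55927347 0.49683262 0.        ]] reag [[ 0.56064363 -0.53251688  0.        ]]
1 [ 0.5319 -0.1148] tool shift cm [ 48.51 -37.8   10.01]
2 [ 0.513  -0.0125] tool shift cm [ 49.29 -48.17  10.02]
3 [0.4889 0.1173] tool shift cm [ 50.27 -61.34  10.03]
4 [0.47   0.2196] tool shift cm [ 51.05 -71.71  10.05]
14.774717436444524
```

Call:
servo_tool --moves '[[1,[0,0,0],[0,0,0.0748]],[1,[0,0,0],[0,0,0]]]'

```text
t: 0.35
eef_pos: [0.1593, -0.6042, 0.2499]
eef_rot: [[0.983, 0.182, -0.0], [0.182, -0.983, 0.001], [-0.0, -0.001, -1.0]]
force: [0.9, -0.4, 0.1]
opening: 0.6
```

```bash
cat >> h.py <<'E'
o=np.array([.5452,.0606]);a=.183
R=np.array([[np.cos(a),-np.sin(a)],[np.sin(a),np.cos(a)]])
YS=[-.17,-.066,.066,.17]
def rep():
    s=arm.observe(); p=s['eef_pos']; d=R.T@(p[:2]-o)
    print("t",round(s['t'],3),"pos",p.round(4),"duct",(d*1000).round(1),"tipz",round((p[2]-.019)*1000,1),"F",s['force'].round(2),"open",round(s['opening'],2),"yaw",np.degrees(np.arctan2(s['eef_rot'][1,0],s['eef_rot'][0,0])).round(2),"zax",s['eef_rot'][:,2].round(3))
    for i,y in enumerate(YS): print(i+1,(s['eef_rot'].T@(np.r_[o+R@[-.045,y],.12]-p)*100).round(2))
E
python3 -c "
from h import *
rep()"
```

```text
t 0.35 pos [ 0.1593 -0.6042  0.2499] duct [-500.4 -583.5] tipz 230.9 F [ 0.93 -0.41  0.11] open 0.6 yaw 10.5 zax [-0.     0.001 -1.   ]
1 [ 45.56 -41.32  13.01]
2 [ 45.56 -51.72  13.02]
3 [ 45.56 -64.92  13.03]
4 [ 45.57 -75.32  13.04]
```

Call:
servo_tool --moves '[[1,[2.5,-2.3,0],[0,0,0]],[1,[4.4,-4.0,0],[0,0,0]],[1,[4.4,-4.0,0],[0,0,0]],[1,[4.4,-4.0,0],[0,0,0]],[1,[4.4,-4.0,0],[0,0,0]],[1,[4.4,-4.0,0],[0,0,0]],[1,[4.4,-4.0,0],[0,0,0]],[1,[4.4,-4.0,0],[0,0,0]],[1,[4.4,-4.0,0],[0,0,0]],[1,[4.4,-4.0,0],[0,0,0]]]'

```text
t: 1.6
eef_pos: [0.5045, -0.1495, 0.2504]
eef_rot: [[0.983, 0.184, 0.0], [0.184, -0.983, -0.0], [0.0, 0.0, -1.0]]
force: [0.3, -0.5, -0.5]
opening: 0.002
```

Call:
servo_tool --moves '[[1,[3.4,-3.0,0],[0,0,0]],[1,[0,0,4],[0,0,0]],[1,[0,0,4],[0,0,0]],[1,[0,0,3],[0,0,0]],[1,[0,0,0],[0,0,0]]]'

```text
t: 2.22
eef_pos: [0.5305, -0.1151, 0.1386]
eef_rot: [[0.983, 0.184, -0.004], [0.184, -0.983, 0.001], [-0.003, -0.002, -1.0]]
force: [0.1, 0.4, 1.0]
opening: -0.002
```

```bash
python3 -c "
from h import *
rep()
cv2.imwrite('pics/s1.png',arm.get_image('side')[:,:,::-1])"
```

```text
t 2.225 pos [ 0.5305 -0.1151  0.1386] duct [ -46.5 -170.1] tipz 119.6 F [0.1 0.4 1. ] open -0.0 yaw 10.58 zax [-0.004  0.001 -1.   ]
1 [ 0.15 -0.01  1.86]
2 [  0.17 -10.41   1.88]
3 [  0.19 -23.61   1.9 ]
4 [  0.21 -34.01   1.92]
```

View pics/s1.png

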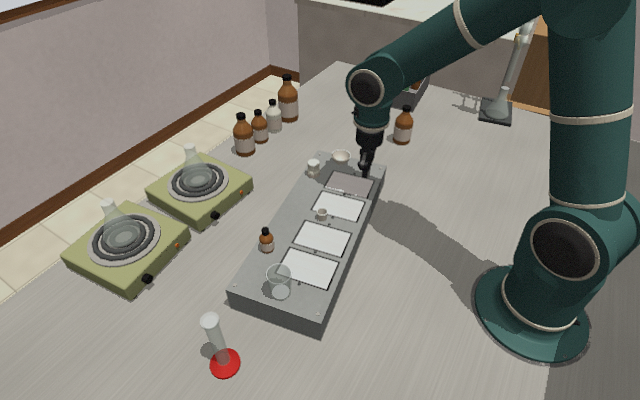

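The hand is over the front part of flap 1, with fingertips at about (365,172) px and nothing touched. I'll lower it slowly now.

Call:
servo_tool --moves '[[1,[0.1,0,1.5],[0,0,0]],[1,[0,0,1.5],[0,0,0]],[1,[0,0,0.5],[0,0,0]],[1,[0,0,0.3],[0,0,0]],[1,[0,0,0.3],[0,0,0]],[1,[0,0,0],[0,0,0]]]'

```text
t: 3.02
eef_pos: [0.5326, -0.1152, 0.0993]
eef_rot: [[0.983, 0.182, 0.0], [0.182, -0.983, 0.0], [0.0, -0.0, -1.0]]
force: [-0.2, -0.6, 0.1]
opening: -0.0
```

```bash
python3 -c "
from h import *
rep()"
```

```text
t 3.025 pos [ 0.5326 -0.1152  0.0993] duct [ -44.4 -170.6] tipz 80.3 F [-0.16 -0.55  0.13] open -0.0 yaw 10.49 zax [ 0.  0. -1.]
1 [-0.06 -0.06 -2.07]
2 [ -0.06 -10.46  -2.07]
3 [ -0.06 -23.66  -2.07]
4 [ -0.06 -34.06  -2.07]
```

Call:
servo_tool --moves '[[1,[0,0,0.2],[0,0,0]],[1,[0,0,0.2],[0,0,0]],[1,[0,0,0],[0,0,0]]]'

```text
t: 3.4
eef_pos: [0.5329, -0.1153, 0.098]
eef_rot: [[0.983, 0.182, 0.001], [0.182, -0.983, -0.001], [0.001, 0.001, -1.0]]
force: [-21.9, 3.0, 54.9]
opening: -0.0
```

Flap 1 is wedged: about 55 N at 1.3 mm of travel. I'll lift and try flap 2 in finer steps.

Call:
servo_tool --moves '[[1,[0,0,-1.0],[0,0,0]],[1,[0,0,-2.0],[0,0,0]],[1,[0,-3.4,0],[0,0,0]],[1,[0,-3.5,0],[0,0,0]],[1,[0,-3.5,0],[0,0,0]],[1,[0,0,1.4],[0,0,0]],[1,[0,0,1.0],[0,0,0]],[1,[0,0,0],[0,0,0]]]'

```text
t: 4.4
eef_pos: [0.5133, -0.0139, 0.1004]
eef_rot: [[0.984, 0.181, -0.002], [0.181, -0.984, -0.0], [-0.002, -0.0, -1.0]]
force: [-1.3, 0.0, 0.5]
opening: 0.001
```

```bash
python3 -c "
from h import *
rep()"
```

```text
t 4.4 pos [ 0.5133 -0.0139  0.1004] duct [-45.  -67.4] tipz 81.4 F [-1.32  0.02  0.5 ] open 0.0 yaw 10.41 zax [-0.002 -0.    -1.   ]
1 [ 1.000e-02  1.025e+01 -1.970e+00]
2 [-0.01 -0.15 -1.96]
3 [ -0.02 -13.35  -1.96]
4 [ -0.04 -23.75  -1.96]
```

Call:
servo_tool --moves '[[1,[0,0,0.1],[0,0,0]],[1,[0,0,0.1],[0,0,0]],[1,[0,0,0.1],[0,0,0]],[1,[0,0,0],[0,0,0]]]'

```text
t: 4.9
eef_pos: [0.5138, -0.0132, 0.0984]
eef_rot: [[0.983, 0.182, 0.0], [0.182, -0.983, -0.0], [0.0, 0.0, -1.0]]
force: [-0.4, -1.1, 0.8]
opening: -0.001
```

Call:
servo_tool --moves '[[1,[0,0,0.1],[0,0,0]],[1,[0,0,0.1],[0,0,0]],[1,[0,0,0],[0,0,0]]]'

```text
t: 5.28
eef_pos: [0.5139, -0.0132, 0.098]
eef_rot: [[0.983, 0.182, 0.001], [0.182, -0.983, -0.001], [0.0, 0.001, -1.0]]
force: [-15.3, -2.0, 42.9]
opening: 0.001
```

Flap 2 is wedged too (43 N, no travel). On to flap 3.

Call:
servo_tool --moves '[[1,[0,0,-1.0],[0,0,0]],[1,[0,0,-3.0],[0,0,0]],[1,[0,-3.3,0],[0,0,0]],[1,[0,-3.3,0],[0,0,0]],[1,[0,-3.3,0],[0,0,0]],[1,[0,-3.3,0],[0,0,0]],[1,[0,0,2.0],[0,0,0]],[1,[0,0,1.5],[0,0,0]],[1,[0,0,0],[0,0,0]]]'

```text
t: 6.4
eef_pos: [0.4891, 0.1164, 0.1004]
eef_rot: [[0.983, 0.182, -0.002], [0.182, -0.983, -0.0], [-0.002, -0.0, -1.0]]
force: [0.4, -0.8, -0.5]
opening: 0.001
```

Call:
servo_tool --moves '[[1,[0,0,0.1],[0,0,0]],[1,[0,0,0.1],[0,0,0]],[1,[0,0,0.1],[0,0,0]],[1,[0,0,0],[0,0,0]]]'

```text
t: 6.9
eef_pos: [0.4898, 0.1167, 0.0985]
eef_rot: [[0.983, 0.182, 0.0], [0.182, -0.983, 0.0], [0.0, 0.0, -1.0]]
force: [1.2, -1.6, 1.5]
opening: -0.003
```

```bash
python3 -c "
from h import *
rep()"
```

```text
t 6.9 pos [0.4898 0.1167 0.0985] duct [-44.3  65.2] tipz 79.5 F [ 1.15 -1.64  1.49] open -0.0 yaw 10.47 zax [ 0.  0. -1.]
1 [-0.07 23.52 -2.15]
2 [-0.07 13.12 -2.15]
3 [-0.07 -0.08 -2.15]
4 [ -0.08 -10.48  -2.15]
```

Call:
servo_tool --moves '[[1,[0,0,0.1],[0,0,0]],[1,[0,0,0.1],[0,0,0]],[1,[0,0,0],[0,0,0]]]'

```text
t: 7.28
eef_pos: [0.4899, 0.1168, 0.098]
eef_rot: [[0.983, 0.182, 0.001], [0.182, -0.983, -0.001], [0.001, 0.001, -1.0]]
force: [-15.0, -5.6, 43.7]
opening: -0.005
```

Flap 3 is wedged (44 N). That leaves flap 4, which I'll press the same way.

Call:
servo_tool --moves '[[1,[0,0,-1.0],[0,0,0]],[1,[0,0,-2.0],[0,0,0]],[1,[0,-3.4,0],[0,0,0]],[1,[0,-3.5,0],[0,0,0]],[1,[0,-3.4,0],[0,0,0]],[1,[0,0,1.4],[0,0,0]],[1,[0,0,1.0],[0,0,0]],[1,[0,0,0.2],[0,0,0]],[1,[0,0,0.1],[0,0,0]],[1,[0,0,0],[0,0,0]]]'

```text
t: 8.52
eef_pos: [0.4711, 0.2178, 0.0995]
eef_rot: [[0.983, 0.181, 0.0], [0.181, -0.983, 0.0], [0.0, -0.0, -1.0]]
force: [0.3, -0.3, 0.2]
opening: -0.001
```

Call:
servo_tool --moves '[[1,[0,0,0.1],[0,0,0]],[1,[0,0,0.1],[0,0,0]],[1,[0,0,0],[0,0,0]]]'

```text
t: 8.9
eef_pos: [0.4711, 0.2181, 0.0974]
eef_rot: [[0.983, 0.182, 0.0], [0.182, -0.983, 0.0], [0.0, -0.0, -1.0]]
force: [1.0, -1.8, 1.9]
opening: 0.005
```

```bash
python3 -c "
from h import *
rep()"
```

```text
t 8.9 pos [0.4711 0.2181 0.0974] duct [-44.3 168.3] tipz 78.4 F [ 0.99 -1.76  1.86] open 0.01 yaw 10.48 zax [ 0.  0. -1.]
1 [-0.07 33.83 -2.26]
2 [-0.07 23.43 -2.26]
3 [-0.07 10.23 -2.26]
4 [-0.07 -0.17 -2.26]
```

Call:
servo_tool --moves '[[1,[0,0,0.2],[0,0,0]],[1,[0,0,0.3],[0,0,0]],[1,[0,0,0.3],[0,0,0]],[1,[0,0,0.3],[0,0,0]],[1,[0,0,0],[0,0,0]]]'

```text
t: 9.52
eef_pos: [0.4705, 0.2181, 0.0859]
eef_rot: [[0.983, 0.182, -0.001], [0.182, -0.983, -0.0], [-0.001, -0.0, -1.0]]
force: [0.1, -0.4, 0.3]
opening: 0.002
```

Flap 4 gives way: 13 mm down with hardly any force. It's the free one, so I'll keep pushing.

Call:
servo_tool --moves '[[1,[0,0,0.4],[0,0,0]],[1,[0,0,0.4],[0,0,0]],[1,[0,0,0.4],[0,0,0]],[1,[0,0,0.4],[0,0,0]],[1,[0,0,0],[0,0,0]]]'

```text
t: 10.15
eef_pos: [0.4705, 0.218, 0.0698]
eef_rot: [[0.983, 0.182, -0.001], [0.182, -0.983, -0.0], [-0.001, 0.0, -1.0]]
force: [-0.3, -0.1, -0.3]
opening: 0.001
```

```bash
python3 -c "
from h import *
rep()
im=arm.get_image('side')[:,:,::-1]
cv2.imwrite('pics/s2.png',cv2.resize(im[150:340,200:400],None,fx=3,fy=3,interpolation=cv2.INTER_CUBIC))"
```

```text
t 10.15 pos [0.4705 0.218  0.0698] duct [-44.8 168.3] tipz 50.8 F [-0.29 -0.07 -0.29] open 0.0 yaw 10.49 zax [-0.001 -0.    -1.   ]
1 [-2.000e-02  3.383e+01 -5.020e+00]
2 [-2.000e-02  2.343e+01 -5.020e+00]
3 [-0.02 10.23 -5.02]
4 [-0.02 -0.17 -5.02]
```

View pics/s2.png

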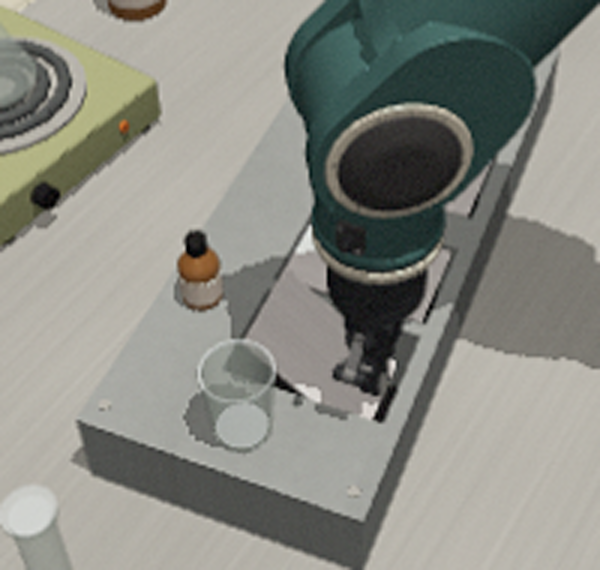

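The flap is tilted, with its rear edge raised next to the beaker at (240,370) in the crop, and nothing has been hit. I'll go deeper.

Call:
servo_tool --moves '[[1,[0,0,0.4],[0,0,0]],[1,[0,0,0.4],[0,0,0]],[1,[0,0,0.3],[0,0,0]],[1,[0,0,0],[0,0,0]]]'

```text
t: 10.7
eef_pos: [0.4707, 0.218, 0.059]
eef_rot: [[0.983, 0.182, -0.001], [0.182, -0.983, -0.0], [-0.001, 0.0, -1.0]]
force: [-0.7, -0.1, 0.4]
opening: 0.005
```

Call:
servo_tool --moves '[[1,[0,0,0.3],[0,0,0]],[1,[0,0,0.2],[0,0,0]],[1,[0,0,0],[0,0,0]]]'

```text
t: 11.08
eef_pos: [0.4708, 0.2181, 0.0541]
eef_rot: [[0.983, 0.182, -0.0], [0.182, -0.983, -0.0], [-0.0, -0.0, -1.0]]
force: [0.1, -0.3, -0.7]
opening: 0.002
```

```bash
python3 -c "
from h import *
rep()
im=arm.get_image('side')[:,:,::-1]
cv2.imwrite('pics/s3.png',cv2.resize(im[150:340,200:400],None,fx=3,fy=3,interpolation=cv2.INTER_CUBIC))"
```

```text
t 11.075 pos [0.4708 0.2181 0.0541] duct [-44.5 168.4] tipz 35.1 F [ 0.11 -0.32 -0.68] open 0.0 yaw 10.49 zax [-0. -0. -1.]
1 [-0.05 33.84 -6.59]
2 [-0.05 23.44 -6.59]
3 [-0.05 10.24 -6.59]
4 [-0.05 -0.16 -6.59]
```

View pics/s3.png

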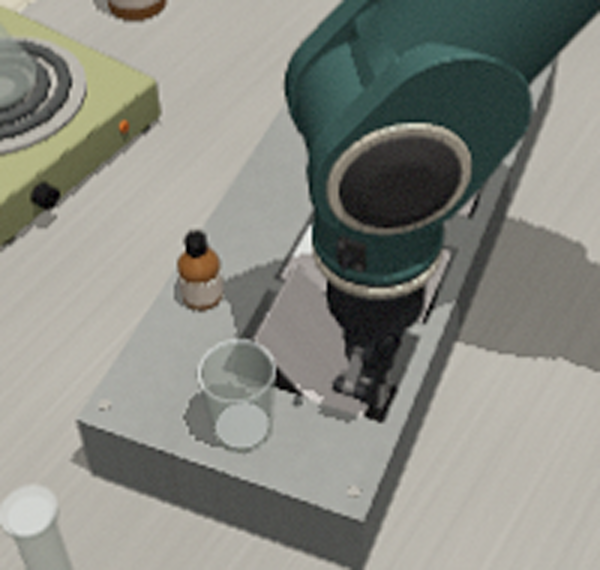

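```bash
python3 -c "
from h import *
for th in (35,40,45,48,50,53,57):
    t=np.radians(th)
    X=[np.r_[o+R@[.065*np.cos(t)*s,y],.078+s*.065*np.sin(t)+.002*np.cos(t)] for s,y in((1,.212),(1,.128),(-1,.212))]
    print(th,((proj('side',X)-[200,150])*3).round(0).tolist())
"
```

```text
35 [[238.0, 343.0], [281.0, 268.0], [364.0, 439.0]]
40 [[242.0, 341.0], [284.0, 266.0], [360.0, 441.0]]
45 [[246.0, 339.0], [288.0, 264.0], [355.0, 442.0]]
48 [[248.0, 339.0], [291.0, 263.0], [352.0, 443.0]]
50 [[250.0, 338.0], [293.0, 262.0], [350.0, 443.0]]
53 [[253.0, 337.0], [296.0, 261.0], [347.0, 444.0]]
57 [[257.0, 337.0], [300.0, 261.0], [343.0, 444.0]]
```

The rear flap corners at crop (260,336) and (303,262) match roughly 50–57° of tilt. I'll lift straight out and back away.

Call:
servo_tool --moves '[[1,[-0.2,0,-0.5],[0,0,0]],[1,[0,0,-1.5],[0,0,0]],[1,[0,0,-2.5],[0,0,0]],[1,[0,0,-4],[0,0,0]],[1,[0,0,-4],[0,0,0]],[1,[0,0,-4],[0,0,0]],[1,[-3,2,-3],[0,0,0]],[1,[-3,4,0],[0,0,0]],[1,[-3,5,0],[0,0,0]],[1,[0,5,0],[0,0,0]]]'

```text
t: 12.38
eef_pos: [0.4081, 0.0426, 0.2506]
eef_rot: [[0.983, 0.183, 0.002], [0.183, -0.983, -0.0], [0.002, 0.001, -1.0]]
force: [1.8, 0.4, -1.1]
opening: -0.0
```

Call:
servo_tool --moves '[[1,[0,5,0],[0,0,0]],[1,[0,5,0],[0,0,0]],[1,[0,5,0],[0,0,0]],[1,[0,5,0],[0,0,0]],[1,[0,5,0],[0,0,0]],[1,[0,3,0],[0,0,0]],[1,[0,0,0],[0,0,0]],[1,[0,0,0],[0,0,0]]]'

```text
t: 13.38
eef_pos: [0.4605, -0.2305, 0.2499]
eef_rot: [[0.983, 0.183, 0.001], [0.183, -0.983, 0.0], [0.001, -0.0, -1.0]]
force: [-0.7, 0.1, -0.7]
opening: 0.0
```

```bash
python3 -c "
from h import *
rep()
im=arm.get_image('side')[:,:,::-1]; cv2.imwrite('pics/s4full.png',im)
cv2.imwrite('pics/s4.png',cv2.resize(im[140:340,200:400],None,fx=3,fy=3,interpolation=cv2.INTER_CUBIC))
im=arm.get_image('top')[:,:,::-1]; cv2.imwrite('pics/t4full.png',im)
cv2.imwrite('pics/t4.png',cv2.resize(im[145:275,190:400],None,fx=3.8,fy=3.8,interpolation=cv2.INTER_CUBIC))"
```

```text
t 13.375 pos [ 0.4605 -0.2305  0.2499] duct [-136.3 -270.8] tipz 230.9 F [-0.67  0.14 -0.74] open 0.0 yaw 10.52 zax [ 0.001  0.    -1.   ]
1 [  9.13 -10.07  12.99]
2 [  9.14 -20.47  13.  ]
3 [  9.15 -33.67  13.  ]
4 [  9.15 -44.07  13.  ]
```

View pics/s4.png

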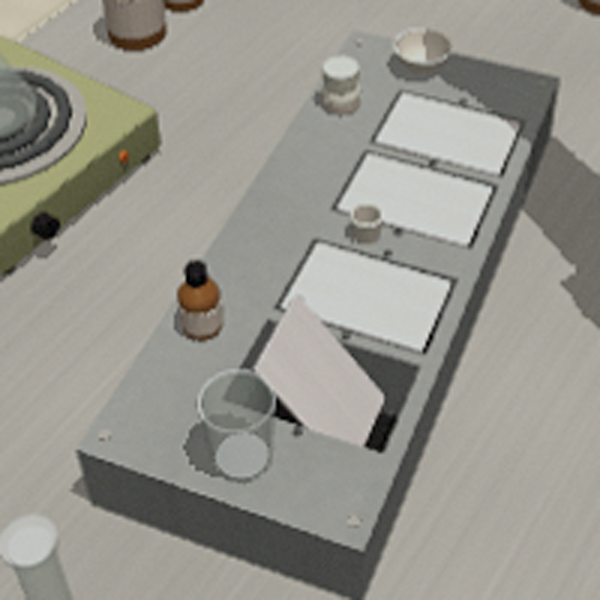

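View pics/t4full.png

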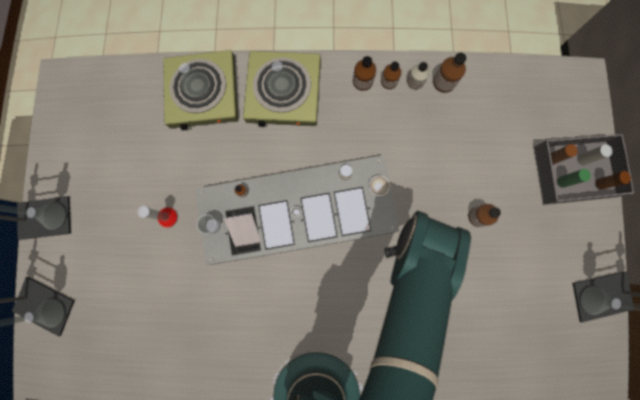

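Flap 4 stands open on its own, with rear corners at crop (257,368) and (297,296). Glassware looks unmoved in both views. I'll check that numerically before handing in.

```bash
python3 -c "
from h import *
from scipy.optimize import minimize_scalar
obs=np.array([[257,368],[297,296]])/3+[200,140]
def X(t): return [np.r_[o+R@[.065*np.cos(t),y],.078+.065*np.sin(t)+.002*np.cos(t)] for y in(.212,.128)]
r=minimize_scalar(lambda t:((proj('side',X(t))-obs)**2).sum(),bounds=(0,1.1),method='bounded'); print('tilt deg',np.degrees(r.x),'rms px',(r.fun/2)**.5)
for n,b in(('side',{'beaker':(262,260,296,302),'amber':(257,226,276,254),'jar':(304,157,322,180),'cruc':(314,206,330,223),'dish':(328,148,352,166),'cyl':(198,310,242,378),'reag':(392,104,414,146)}),('top',{'beaker':(196,208,222,236),'amber':(232,180,250,198),'jar':(336,162,356,182),'cruc':(290,206,304,220),'dish':(368,175,390,196),'cyl':(136,202,182,230),'reag':(468,200,502,228)})):
    A=cv2.imread(f'pics/{n}0.png').astype(np.float32).mean(2);B=cv2.imread(f'pics/{n}4full.png'.replace('side4','s4').replace('top4','t4')).astype(np.float32).mean(2)
    for k,(x0,y0,x1,y1) in b.items():
        s,resp=cv2.phaseCorrelate(A[y0:y1,x0:x1].copy(),B[y0:y1,x0:x1].copy()); print(n,k,np.round(s,2),'meandiff',np.abs(A-B)[y0:y1,x0:x1].mean().round(1))
"
```

```text
tilt deg 54.86691349464136 rms px 1.2802965506101402
side beaker [-0.04  0.44] meandiff 11.9
side amber [-0.05 -0.05] meandiff 1.9
side jar [-0.01 -0.01] meandiff 1.6
side cruc [ 0.12 -0.06] meandiff 1.8
side dish [0.99 0.2 ] meandiff 11.8
side cyl [0.46 0.02] meandiff 1.6
side reag [-0.24  0.53] meandiff 16.7
top beaker [ 0.51 -0.05] meandiff 7.5
top amber [ 0.11 -0.07] meandiff 6.2
top jar [-0.2  -0.07] meandiff 9.0
top cruc [0.53 0.42] meandiff 8.6
top dish [-0.21 -0.23] meandiff 14.3
top cyl [-0.01 -0.01] meandiff 7.4
top reag [ 0.01 -0.01] meandiff 4.8
```

```bash
python3 -c "
from plant import arm
print(arm.job_done())"
```

```text
the job is handed in; nothing more can be done
None
```

Flap 4 (the +y end) was the free one. I left it standing open at about 55° with the hand clear, and handed the job in at about 13.5 s.

- **Finding it:** I pressed the flaps in order about 45 mm in front of the pivot line. Flaps 1, 2 and 3 held firm at 55 N, 43 N and 44 N with at most about 1.3 mm of travel. Flap 4 sank at about 2 N or less.
- **Opening it:** I pushed the fingertips about 45 mm below the duct top, lifted straight out and moved the arm away.
- **Tilt check:** with the hand clear, fitting the raised rear corners in the side picture gave about 55° (fit error 1.3 px), above the 40° asked. Wrist force read about 1 N, so the arm was touching nothing.
- **Glassware check:** all seven items look unmoved in the pictures, with before/after shifts mostly 0.5 px or less. The one exception is the dish in the side view, at about 1 px. I put that down to the arm's shadow, since the top view shows only about 0.2 px there.
- **Force on flap 1:** my first press ended at 55 N because the steps were too coarse. That was fingertip contact and well under the 120 N wrist limit. I used finer steps on the other flaps.

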